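Hold the spring clip open over the display board

ROBOT

A 6-joint arm with a two-finger parallel gripper is mounted at the origin on the work surface; the furniture and walls round the work are solid. World frame = base frame: x ahead of the robot, y to its left, z up, the work surface at z = 0. Lengths are in mm, angles in rad, forces in N, time in s.
With the tool pointing down it reaches from about 350 to 975 mm from the base axis. Payload 7.1 kg.
Tool frame: the origin (TCP) lies on the front face of the gripper's body, between the roots of the fingers; the fingertips stand 80 mm ahead of it and the grasp point (between the pads) lies 61 mm ahead of it (env.tips_ahead is the distance from the TCP to the fingertips, in mm); z points along the fingers, y is the direction in which the jaws open and shut (so a half turn about z gives the same grasp; the last joint's range is limited). The gripper opens to 88 mm and grips with 3 to 60 N. Pads are 20 mm wide; open, the fingers measure 115 mm over their backs; the gripper's body (75 mm by 178 mm) begins 61 mm behind the grasp point.
Start: joints at [-1.229, 0.423, 1.63, -0, 1.089, -0.019], TCP at [220.656, -584.736, 302.675] pointing down, gripper open.
Joint ranges: [-3, 3], [-0.9, 2.11], [0.09, 2.58], [-1.31, 4.45], [0.11, 2.69], [-2.54, 2.54]. Speed limits (rad/s): [2.39, 2.39, 3.01, 3.14, 3.14, 3.14].

INTERFACE

Orientations are given as a unit quaternion [x, y, z, w].
In Python, from station import env, set_gripper, viewer, workorder gives the robot as it stands. Calls block until the motion is done:
- env.reach(position, orientation): joint-space move of the TCP to a pose.
- env.move_l(position, rot=None, rate=150, f_stop=None): straight line of the TCP; rot=None keeps the orientation; rate is the mean speed in mm/s. With f_stop (N) it stops when the force on the tool has changed by that much, and returns True; else False.
- env.move_joints(angles): joint-space move.
- set_gripper(opening): finger opening in mm; the grip force is fixed at half the most; returns when the fingers have stopped.
- env.hold(seconds).
- env.ik(position, orientation): joint angles nearest the present ones, or None.
- env.read_state(): the state.
- viewer.camera(name): name is "scene" or "top" or "wrist"; returns the picture (480x640x3 uint8, blue, green, red); there is no depth.
- viewer.camera_params(name): a dict with "fx", "fy", "cx", "cy" (pixels), "dist" ([k1, k2, p1, p2, k3] as OpenCV has them; the pictures are not rectified), "pose" (4x4, takes a point from camera to world coordinates); the wrist camera has in their place "tool_from_camera" (4x4, takes a point from camera to tool coordinates, whose origin is the TCP and whose axes are the flange's). Camera axes: x right, y up, looking along -z (the intrinsics and any distortion apply to the point x, -y, -z); pixel columns grow to the right and rows downward; lengths in mm; the calibration is good to about 2 mm. A picture is of the moment at which its call begins: read the wrist's pose just before it. camera_params takes no time and is no camera call.
A pose or a line that the arm cannot do raises env.IKError and nothing moves.
- workorder.sign_off(): hands the job in, once; it reports no verdict.
The state is a dict: "time_s": time; "qpos": joint angles; "dq": joint speeds; "tau": joint torques, N m; "tool_pos": TCP position; "orientation": TCP orientation; "force": force on the tool from outside, world axes, zero at the start; "wrist_torque": the same for the moment, N m; "width": finger opening in mm.
Only numpy, scipy, OpenCV 4.12 (cv2) and the standard library are available. Lean on these libraries where they do the work, as an engineer would, in place of code of your own. Each camera call takes 0.05 s, during which the arm holds its last target.

TASK

I want to slip a drawing under the big wooden spring clip: pick the clip up from the desk, squeeze its handles so that its jaws gape wide, and bring it down over the middle of the display board's top edge, one jaw in front of the board and one behind it, reaching well below the edge but touching the board nowhere. Finish while still holding it there, squeezed open; do not let go. Leave the board standing where it is and leave the eraser, the small black clip and the timber block alone.

Things in the scene. Friction and masses are not known exactly. Their poses are not given: they have to be found in the camera images.
- clip: Big wooden spring clip (jumbo peg): two legs on a steel pivot, upright on its shut jaws, handles up in a V. 84 mm tall, 47 mm (x) over the handle tops, 30 mm (x) over the jaws; handles 26, jaws 30 mm wide (y); 55 g. Origin: centre of the underside when shut; z up; x: line along which the handles are squeezed and the jaws part. Frame is the +x leg's: leans 0.3 rad when squeezed. Yaw within 0.5.
- clip_leg (a joint): Angle between the clip's legs: 0 jaws shut, 0.6 rad stop (fully squeezed). A spring shuts it: squeezing takes about 5 N at first, 10 N at the stop, near the handle ends. Jaw tips then part by about 90 mm x sin(half the angle): 27 mm at the stop.
- clip_pivot (a point): Middle of the clip's steel pivot, 45 mm above the standing clip's underside, parallel to the clip's y. Handles run up from it, leaning 0.3 rad outward at rest; fully squeezed they are upright, parallel, 22 mm over their outer faces, tops 42 mm above the pivot, jaw tips about 43 mm below it; the throat is clear 38 mm deep.
- jaw_a (a point): Biting face of the +x leg's jaw, at the middle of its width, 2 mm above the jaw's lower end.
- jaw_b (a point): The same point on the -x leg's jaw, facing jaw_a.
- board: Display board: white foamboard panel 5 mm thick, 120 mm wide, upright in a timber foot 60 x 124 x 22 mm; one loose piece, 0.5 kg, top edge 150 mm up. Origin: centre of the foot's underside; x square to the panel (the drawing faces -x, to the robot), y along its width. Yaw within 0.5 rad. Board and clip stand left and right of the middle, either way round.
- board_top (a point): Middle of the panel's top edge (middle of its thickness and width), 150 mm above the desk; axes as the board's.
- eraser: Blue and white eraser, 22 x 52 x 13 mm, lying near the middle; bystander. Origin: centre of its underside.
- small_clip: Small black metal clip with wire loops, 29 x 41 x 42 mm; bystander, not the clip to use. Origin: centre of its underside.
- timber_block: Plain timber cube, 34 mm; bystander. Origin: centre of its underside.
There are look-alikes about, which are no part of the job. Several things have the shape of the clip; the one meant has the colours described above.

How it is judged:
By the outcome, as a careful person would: the job done as asked, in the order asked, and still so for the second after the job is handed in, while the arm keeps its last pose, push and grip.
It also fails if it takes over 38 s, if anything falls off the work surface, if the arm or the gripper's body presses on something with over 40 N, if the wrist force passes 120 N, or if a joint passes its speed limit or range.

## Working session

There is one attempt and no reset: what is moved stays moved. The work goes in short steps, each a Python script; the robot and the scene stay as the last script left them, time stands still between calls to the robot, and variables do not carry over. Pictures are saved under pics/ and viewed, and the job is handed in when it is done.

```bash
ls; mkdir -p pics; python3 - <<'E'
from station import env, set_gripper, viewer, workorder
import cv2
for n in ["scene","top","wrist"]:
    im=viewer.camera(n); cv2.imwrite(f"pics/a_{n}.png",im); print(n,viewer.camera_params(n))
s=env.read_state(); print(s)
E
```

```text
pics
scene {'fx': 472.5614816298168, 'fy': 472.5614816298168, 'cx': 319.398630322093, 'cy': 240.2478955457537, 'dist': array([-0.08793881,  0.        ,  0.        ,  0.        ,  0.        ]), 'pose': array([[-8.21674650e-01,  2.71108041e-01, -5.01349379e-01,
        -8.32553184e+01],
       [-5.69736006e-01, -3.66207158e-01,  7.35726308e-01,
         8.18658227e+02],
       [ 1.58635866e-02,  8.90164450e-01,  4.55363151e-01,
         5.91221515e+02],
       [ 0.00000000e+00,  0.00000000e+00,  0.00000000e+00,
         1.00000000e+00]])}
top {'fx': 547.6684816988497, 'fy': 547.6684816988497, 'cx': 323.7656011830331, 'cy': 249.86594477480122, 'dist': array([0.03251691, 0.        , 0.        , 0.        , 0.        ]), 'pose': array([[-7.80251161e-03,  9.93163846e-01, -1.16467570e-01,
         3.27290980e+02],
       [-9.99969436e-01, -7.80735117e-03,  4.14657997e-04,
         3.41351113e+01],
       [-4.97479887e-04,  1.16467246e-01,  9.93194409e-01,
         1.17214218e+03],
       [ 0.00000000e+00,  0.00000000e+00,  0.00000000e+00,
         1.00000000e+00]])}
wrist {'fx': 395.5000868
[... 503 characters left out ...]
       1.00000000e+00]])}
{'time_s': 0.15, 'qpos': array([-1.22900357e+00,  4.23669866e-01,  1.63043808e+00, -1.71161196e-05,
        1.08858552e+00, -1.90037478e-02]), 'dq': array([-0.00156238, -0.00015726, -0.00175704, -0.00062273, -0.00082396,
       -0.00045677]), 'tau': array([-1.38942825e-03, -5.44984674e+01, -2.73919040e+01,  6.43590675e-02,
        2.04210944e-02, -8.75386650e-05]), 'tool_pos': array([ 220.55539657, -584.47059055,  302.10737925]), 'orientation': array([ 9.83771454e-01,  1.79425259e-01, -9.59283265e-05, -5.42031678e-04]), 'force': array([-0.1975323 , -0.38273604, -0.28155675]), 'wrist_torque': array([ 0.07321996,  0.05025659, -0.03148324]), 'width': 87.71509181100667}
```

View pics/a_top.png

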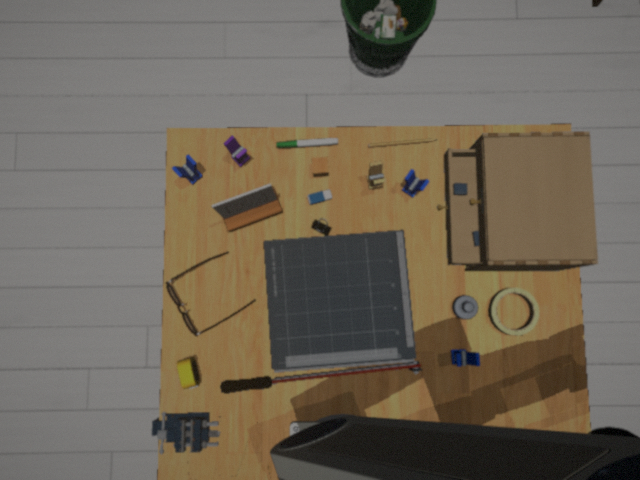

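View pics/a_scene.png

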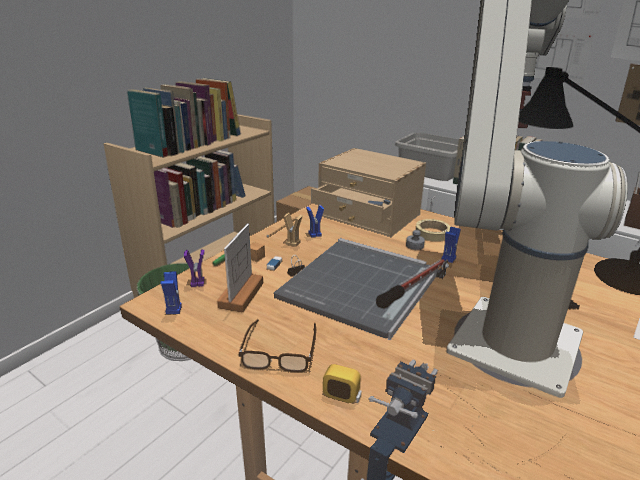

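The top view shows the board near pixel (248,207) and the wooden clip near (376,175), with a blue look-alike at (415,183). The block is at (320,167), the eraser at (320,197) and the small clip at (321,227). I'll zoom in.

```bash
cat > h.py <<'E'
import numpy as np, cv2
from scipy.spatial.transform import Rotation as R
def ray(P,uv,pose):
    K=np.array([[P['fx'],0,P['cx']],[0,P['fy'],P['cy']],[0,0,1.]])
    n=cv2.undistortPoints(np.array(uv,float).reshape(-1,1,2),K,np.array(P['dist'])).reshape(-1,2)
    d=np.c_[n[:,0],-n[:,1],-np.ones(len(n))]
    return pose[:3,3], d@pose[:3,:3].T
def onz(P,uv,z,pose):
    o,d=ray(P,uv,pose); t=(z-o[2])/d[:,2]; return o+d*t[:,None]
def proj(P,X,pose):
    K=np.array([[P['fx'],0,P['cx']],[0,P['fy'],P['cy']],[0,0,1.]])
    X=np.atleast_2d(X); c=(X-pose[:3,3])@pose[:3,:3]
    c=c*[1,-1,-1]
    return cv2.projectPoints(c.reshape(-1,1,3),np.zeros(3),np.zeros(3),K,np.array(P['dist']))[0].reshape(-1,2)
def wpose(P,s):
    T=np.eye(4);T[:3,:3]=R.from_quat(s['orientation']).as_matrix();T[:3,3]=s['tool_pos']
    return T@P['tool_from_camera']
def tri(rays):
    A=np.zeros((3,3));b=np.zeros(3)
    for o,d in rays:
        d=d/np.linalg.norm(d);M=np.eye(3)-np.outer(d,d);A+=M;b+=M@o
    X=np.linalg.solve(A,b)
    return X,[np.linalg.norm(np.cross(X-o,d/np.linalg.norm(d))) for o,d in rays]
E
python3 - <<'E'
from h import *
from station import viewer
a=cv2.imread('pics/a_top.png')
cv2.imwrite('pics/a_topz.png',cv2.resize(a[130:250,160:440],None,fx=2.85,fy=2.85,interpolation=cv2.INTER_CUBIC)[:600,:800])
a=cv2.imread('pics/a_scene.png')
cv2.imwrite('pics/a_scz.png',cv2.resize(a[190:320,140:340],None,fx=4,fy=4,interpolation=cv2.INTER_CUBIC))
P=viewer.camera_params('top')
for n,uv,z in [('clip',(376,182),0),('clipcent',(376,175),45),('blue',(415,183),45),('bt1',(213,212),150),('bt2',(273,186),150),('foot',(257,218),22),('drawer',(448,150),0),('drawer2',(448,262),0)]:
    print(n,onz(P,uv,z,P['pose']).round(0))
E
```

```text
clip [[613. -82.   0.]]
clipcent [[617. -77.  45.]]
blue [[ 599. -159.   45.]]
bt1 [[521. 243. 150.]]
bt2 [[570. 129. 150.]]
foot [[532. 175.  22.]]
drawer [[ 683. -241.    0.]]
drawer2 [[ 436. -233.    0.]]
```

View pics/a_topz.png

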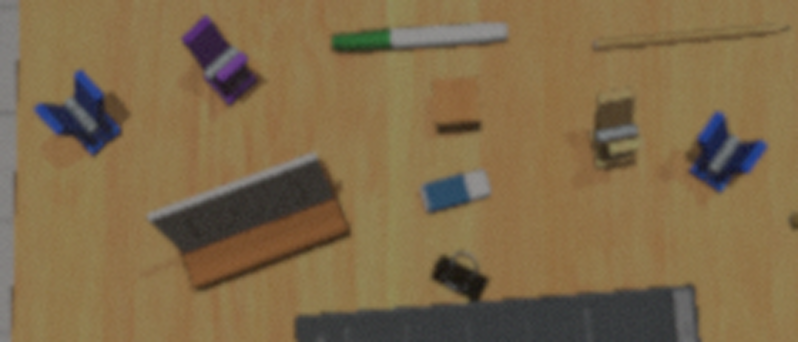

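View pics/a_scz.png

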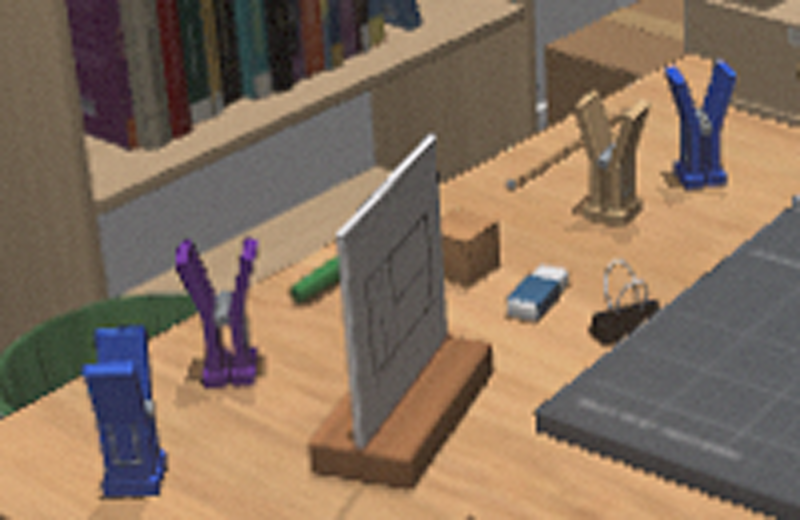

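```bash
python3 - <<'E'
from h import *
from station import viewer,env
P=viewer.camera_params('top');S=viewer.camera_params('scene')
for z in (100,150,200,250): 
    X=onz(P,[(484,137),(486,262)],z,P['pose']);print(z,X.round(),proj(S,X,S['pose']).round())
def q(yaw,flip):
    y=np.array([np.cos(yaw),np.sin(yaw),0])*flip; zz=np.array([0,0,-1.]); 
    return R.from_matrix(np.c_[np.cross(y,zz),y,zz]).as_quat()
for p,yaw in [((617,-79,300),0),((617,-79,150),0),((545,186,260),.4)]:
  for f in (1,-1):
    j=env.ik(p,q(yaw,f)); print(p,f,None if j is None else np.round(j,2))
E
```

```text
100 [[ 679. -290.  100.]
 [ 427. -284.  100.]] [[319. 182.]
 [393. 202.]]
150 [[ 663. -275.  150.]
 [ 422. -269.  150.]] [[321. 168.]
 [394. 187.]]
200 [[ 646. -260.  200.]
 [ 417. -254.  200.]] [[323. 154.]
 [394. 171.]]
250 [[ 630. -245.  250.]
 [ 413. -240.  250.]] [[325. 139.]
 [395. 153.]]
(617, -79, 300) 1 [-0.15  0.42  1.64 -0.    1.08 -0.15]
(617, -79, 300) -1 None
(617, -79, 150) 1 [-0.15  0.62  1.72 -0.    0.81 -0.15]
(617, -79, 150) -1 None
(545, 186, 260) 1 [ 0.31  0.4   1.77 -0.    0.96 -0.09]
(545, 186, 260) -1 None
```

```bash
cat >> h.py <<'E'
def q(yaw,flip=1):
    y=np.array([np.cos(yaw),np.sin(yaw),0])*flip; zz=np.array([0,0,-1.])
    return R.from_matrix(np.c_[np.cross(y,zz),y,zz]).as_quat()
def snap(name):
    from station import env,viewer
    import json
    s=env.read_state(); im=viewer.camera('wrist'); P=viewer.camera_params('wrist')
    cv2.imwrite(f'pics/{name}.png',im); np.save(f'pics/{name}.npy',wpose(P,s)); return s
E
python3 - <<'E'
from h import *
from station import viewer,env
env.reach([615,-79,330],q(0)); s=snap('w1'); print(s['time_s'],s['tool_pos'],s['force'])
E
```

```text
2.4417 [614.88087733 -79.89964638 329.96659478] [ 0.27829119 -0.06703653  0.24778954]
```

View pics/w1.png

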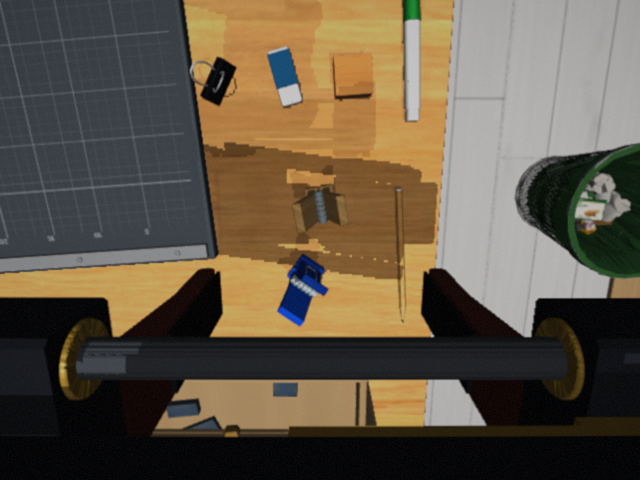

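```bash
python3 - <<'E'
import cv2
a=cv2.imread('pics/w1.png')
b=cv2.convertScaleAbs(a[160:250,270:370],alpha=1.6,beta=15)
cv2.imwrite('pics/w1z.png',cv2.resize(b,None,fx=6,fy=6,interpolation=cv2.INTER_CUBIC))
E
```

```text
(no output)
```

View pics/w1z.png

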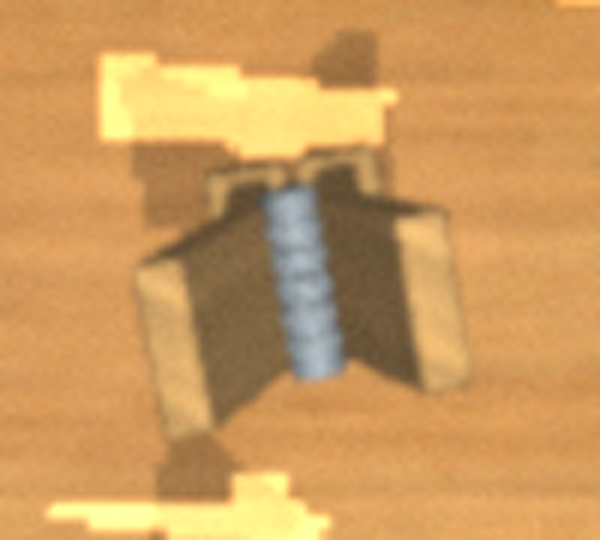

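```bash
python3 - <<'E'
from h import *
from station import viewer
P=viewer.camera_params('wrist');T=np.load('pics/w1.npy')
f=lambda L,z: onz(P,[(270+u/6,160+v/6) for u,v in L],z,T)
H=f([(135,270),(170,438),(445,215),(467,385)],82); print(H.round(1),H.mean(0))
print('len',np.linalg.norm(H[0]-H[1]),np.linalg.norm(H[2]-H[3]),'span',np.linalg.norm(H[:2].mean(0)-H[2:].mean(0)))
d=H[2:].mean(0)-H[:2].mean(0);print('yaw span',np.arctan2(d[1],d[0]))
for a,b in((1,0),(3,2)): d=H[a]-H[b]; print(np.arctan2(d[0],-d[1]), d)
S=f([(290,187),(320,378)],49);print(S,S.mean(0)); d=S[1]-S[0]; print(np.arctan2(d[0],-d[1]))
E
```

```text
[[590.6 -68.3  82. ]
 [595.2 -92.6  82. ]
 [634.1 -60.6  82. ]
 [637.6 -84.9  82. ]] [614.36383872 -76.61053729  82.        ]
len 24.743504469697303 24.58006594090928 span 43.67716221424153
yaw span 0.1782622421260931
0.1859986301682206 [  4.57576757 -24.31673014   0.        ]
0.14115498409673485 [  3.45808849 -24.33559668   0.        ]
[[612.19343107 -60.89339758  49.        ]
 [616.8199473  -90.85580497  49.        ]] [614.50668918 -75.87460128  49.        ]
0.1532007724147626
```

Clip measured at (614.4, -76.3), yaw about 0.17. Its sizes agree with those given to within about 1–3 mm. Next I'll measure the board top from close up.

```bash
python3 - <<'E'
from h import *
from station import viewer,env
env.reach([545,186,330],q(0.4)); s=snap('w2'); print(s['time_s'],s['tool_pos'])
a=cv2.imread('pics/w2.png'); b=cv2.convertScaleAbs(a[60:360,200:460],alpha=1.4,beta=10)
cv2.imwrite('pics/w2z.png',cv2.resize(b,None,fx=2,fy=2,interpolation=cv2.INTER_CUBIC))
E
```

```text
3.5583 [545.46897162 185.20512126 330.08949708]
```

View pics/w2.png

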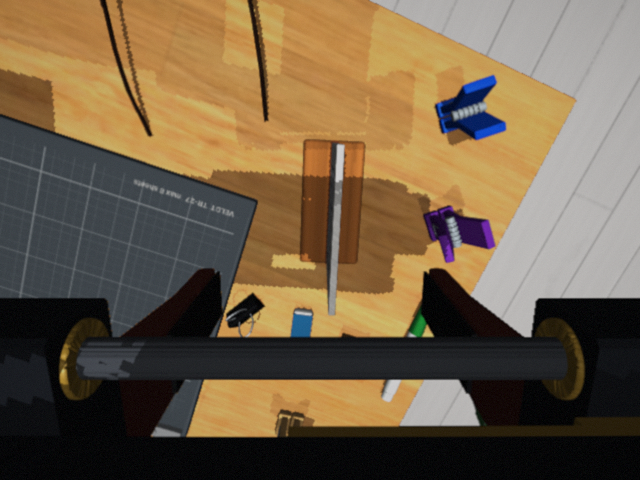

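View pics/w2z.png

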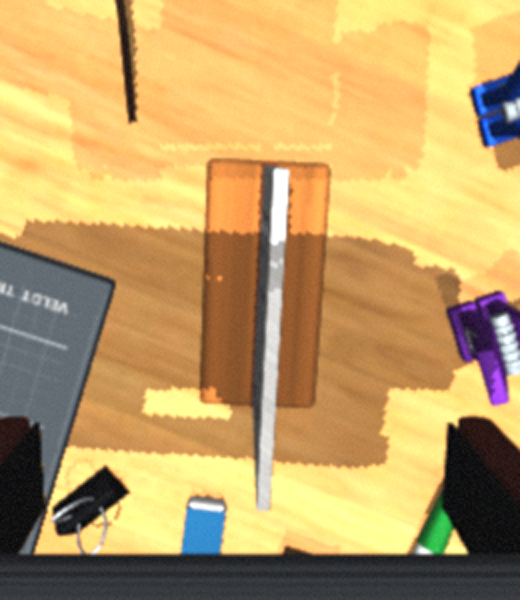

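```bash
python3 - <<'E'
from h import *
from station import viewer
P=viewer.camera_params('wrist');T=np.load('pics/w2.npy')
f=lambda L,z: onz(P,[(200+u/2,60+v/2) for u,v in L],z,T)
H=f([(273,169),(289,169),(256,507),(271,507)],150);print(H.round(1))
a=(H[0]+H[1])/2;b=(H[2]+H[3])/2;d=a-b;print('mid',(a+b)/2,np.linalg.norm(d),'yaw',np.arctan2(-d[0],d[1]))
F=f([(210,160),(329,165),(200,403),(314,407)],22);print(F.round(1),F.mean(0)); d=F[0]+F[1]-F[2]-F[3];print(np.linalg.norm(d)/2,np.arctan2(-d[0],d[1]))
# top cam
t=viewer.camera_params('top')
X=onz(t,[(160+150/2.85,130+215/2.85),(160+316/2.85,130+156/2.85)],150,t['pose']);print(X,X.mean(0)); d=X[0]-X[1];print(np.linalg.norm(d),np.arctan2(-d[0],d[1]))
E
```

```text
[[530.6 246.5 150. ]
 [535.4 248.5 150. ]
 [572.1 135.4 150. ]
 [577.1 137.5 150. ]]
mid [553.81884551 191.95658066 150.        ] 118.57514146377352 yaw 0.3582095840008771
[[506.3 238.8  22. ]
 [559.9 258.9  22. ]
 [547.9 123.8  22. ]
 [603.2 144.7  22. ]] [554.33112952 191.53543659  22.        ]
122.17068399624607 0.354801241117559
[[533.54635166 243.57536834 150.        ]
 [572.81874996 133.4483312  150.        ]] [553.18255081 188.51184977 150.        ]
116.91999648403977 0.34255124598516673
```

```bash
python3 - <<'E'
from h import *
from station import viewer,env,set_gripper
Q=q(0.17)
env.reach([614.4,-76.3,230],Q)
env.move_l([614.4,-76.3,136],Q,rate=120)
s=env.read_state();print(s['time_s'],s['tool_pos'],s['force'])
print(set_gripper(40)); s=snap('w3');print(s['time_s'],s['width'],s['force'],s['wrist_torque'])
cv2.imwrite('pics/s3.png',viewer.camera('scene')[170:300,240:400].repeat(4,0).repeat(4,1))
E
```

```text
5.6583 [614.91143339 -76.24020981 136.66290099] [ 0.86859692 -0.71784731  0.4132025 ]
False
6.5333 40.2122663091137 [-2.15095456 -0.45193139  5.47150996] [-0.07303179  0.32652374 -0.06666287]
```

View pics/w3.png

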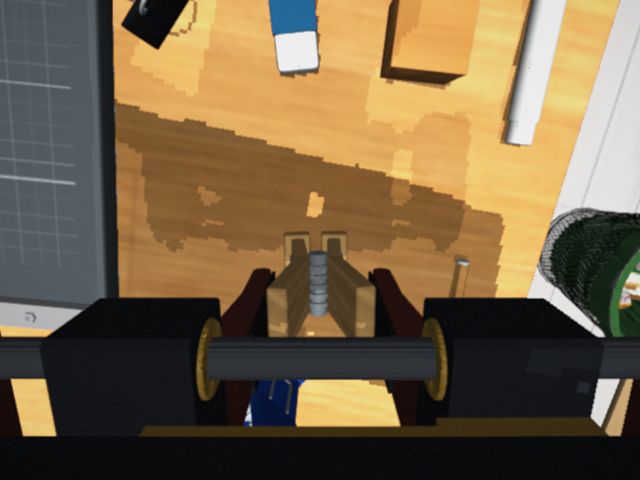

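View pics/s3.png

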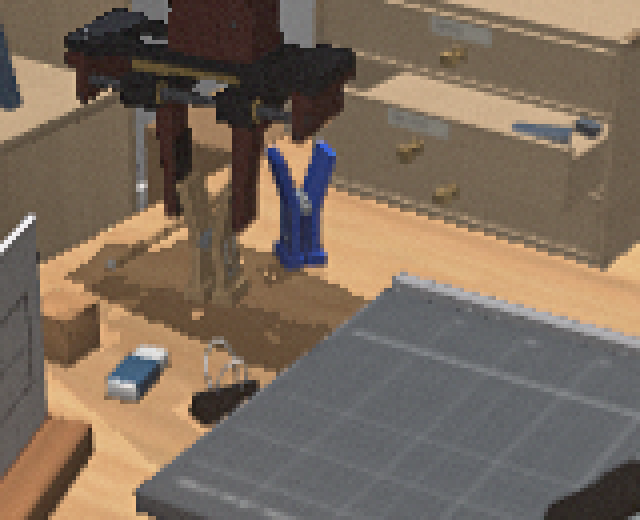

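Both pads hold the handles symmetrically and the jaws are parting. I'll squeeze fully and lift.

```bash
python3 - <<'E'
from h import *
from station import viewer,env,set_gripper
print(set_gripper(15)); s=env.read_state();print(s['time_s'],s['width'],s['force'],s['wrist_torque'])
env.move_l([614.4,-76.3,300],q(.17),rate=130); s=snap('w4');print(s['time_s'],s['width'],s['force'],s['wrist_torque'],s['tool_pos'])
cv2.imwrite('pics/s4.png',viewer.camera('scene')[100:260,220:400].repeat(4,0).repeat(4,1)[:600])
E
```

```text
False
7.0583 25.075840587014223 [-12.10966981  -2.26000521  26.20609036] [-0.62045468  2.79556689  0.04287936]
8.4667 21.69794002402101 [ 0.35338534  0.7581456  -0.9540381 ] [-0.01498927 -0.05132894  0.05297919] [614.00102291 -76.23538715 299.03642717]
```

View pics/w4.png

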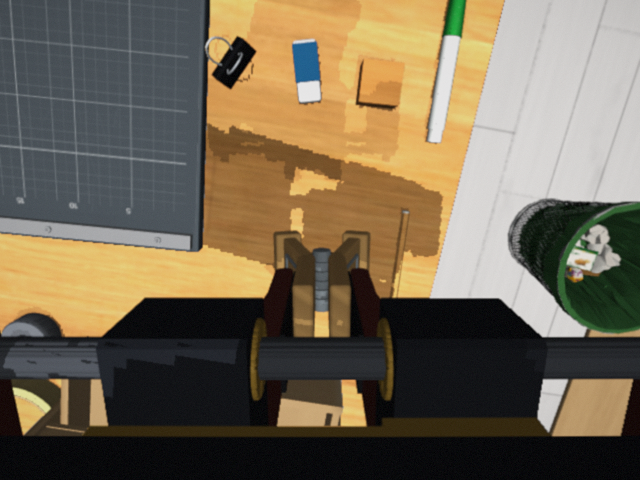

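View pics/s4.png

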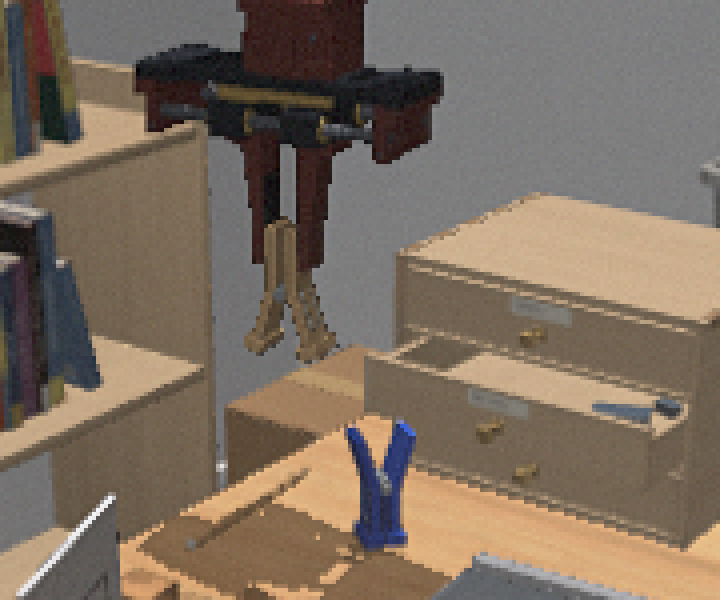

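```bash
python3 - <<'E'
from h import *
a=cv2.imread('pics/w4.png'); b=cv2.convertScaleAbs(a[215:335,255:390],alpha=1.5,beta=15)
cv2.imwrite('pics/w4z.png',cv2.resize(b,None,fx=5,fy=5,interpolation=cv2.INTER_CUBIC))
a=cv2.imread('pics/s4.png')[::4,::4][30:100,45:110]
cv2.imwrite('pics/s4z.png',cv2.resize(a,None,fx=8,fy=8,interpolation=cv2.INTER_CUBIC))
E
```

```text
(no output)
```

View pics/w4z.png

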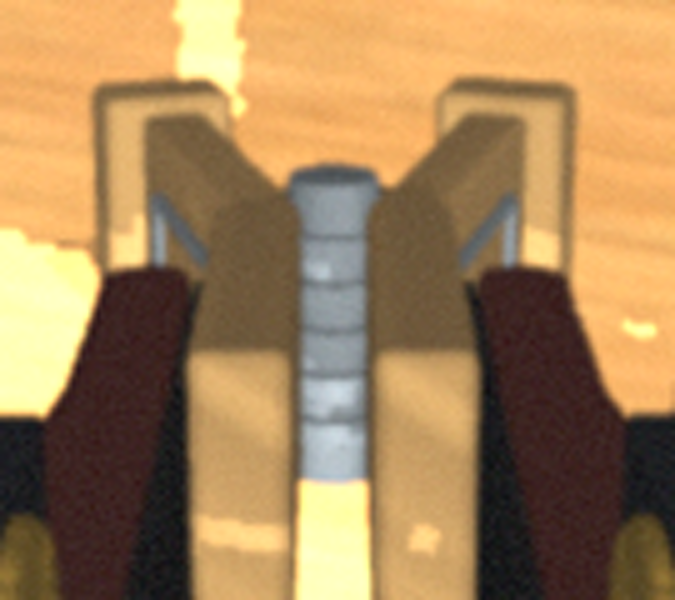

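View pics/s4z.png

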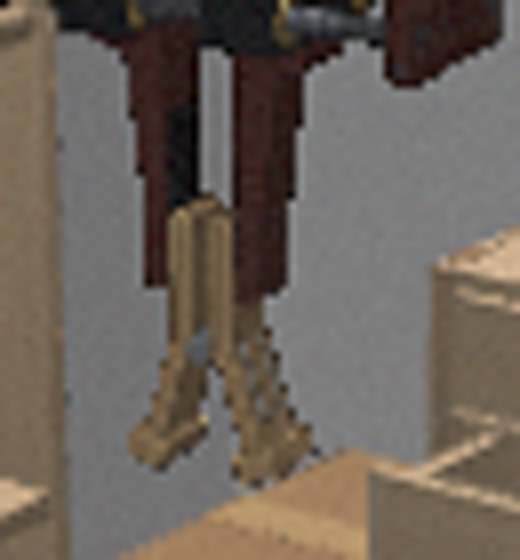

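```bash
python3 - <<'E'
from h import *
from station import viewer
P=viewer.camera_params('wrist');S=viewer.camera_params('scene');T=np.load('pics/w4.npy')
Tt=T@np.linalg.inv(P['tool_from_camera'])
W=lambda u,v:(255+u/5,215+v/5); C=lambda u,v:(265+u/8,130+v/8)
def pair(n,w,s):
    r=[]
    for p,uv,po in((P,W(*w),T),(S,C(*s),S['pose'])):
        o,d=ray(p,[uv],po); r.append((o,d[0]))
    X,e=tri(r); t=(X-Tt[:3,3])@Tt[:3,:3]; print(n,X.round(1),'tool',t.round(1),np.round(e,1))
pair('spring',(337,183),(200,345))
pair('top +y inner/outer a',(190,350),(232,205)) 
pair('top +y other',(478,350),(170,212))
pair('jaw outer corner -x',(98,90),(305,440))
pair('jaw outer corner +x',(573,90),(132,440))
# depth from known widths
o,d=ray(P,[W(190,350),W(478,350)],T); print('depth from 22mm')
def sep(w1,w2,L,n):
    _,d=ray(P,[W(*w1),W(*w2)],np.eye(4)); s=L/np.linalg.norm(d[0]-d[1]); X=(d*s)@P['tool_from_camera'][:3,:3].T+P['tool_from_camera'][:3,3]; print(n,X.round(1))
sep((190,350),(478,350),22,'tops'); sep((337,175),(337,480),30,'spring len (rough)'); 
E
```

```text
spring [610.9 -62.4 204.5] tool [14.1 -0.6 94.5] [1.4 1.4]
top +y inner/outer a [599.9 -63.8 250.8] tool [ 14.6 -11.7  48.2] [2.2 2.2]
top +y other [621.2 -61.5 245.7] tool [13.3  9.7 53.4] [1.4 1.4]
jaw outer corner -x [581.3 -68.4 176.5] tool [ 13.2 -30.7 122.5] [6.9 6.9]
jaw outer corner +x [636.  -57.8 169.1] tool [ 14.3  25.  129.9] [2.1 2.1]
depth from 22mm
tops [[ 11.7 -10.7  59.4]
 [ 11.7  11.3  59.4]]
spring len (rough) [[ 12.9   0.6 104.4]
 [-16.3   0.7  97.2]]
```

```bash
python3 - <<'E'
from h import *
from station import viewer,env,set_gripper
env.reach([553.8,191.7,325],q(.357)); env.hold(0.3); s=snap('w5');print(s['time_s'],s['width'],s['force'],s['tool_pos'],R.from_quat(s['orientation']).as_matrix().round(4))
sc=viewer.camera('scene');cv2.imwrite('pics/s5f.png',sc)
a=cv2.imread('pics/w5.png'); cv2.imwrite('pics/w5z.png',cv2.resize(cv2.convertScaleAbs(a[100:340,220:420],alpha=1.4,beta=10),None,fx=2.5,fy=2.5,interpolation=cv2.INTER_CUBIC))
cv2.imwrite('pics/s5.png',cv2.resize(sc[120:280,170:310],None,fx=3.75,fy=3.75,interpolation=cv2.INTER_CUBIC))
E
```

```text
9.9333 21.473061696891037 [ 0.60661126  0.1879753  -0.59680966] [554.16440708 190.79413005 324.86018245] [[-3.480e-01  9.375e-01 -2.000e-04]
 [ 9.375e-01  3.480e-01 -1.000e-04]
 [-1.000e-04 -2.000e-04 -1.000e+00]]
```

View pics/w5z.png

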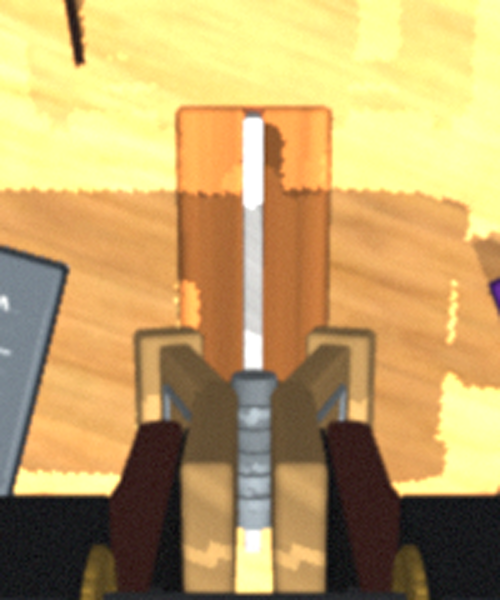

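View pics/s5.png

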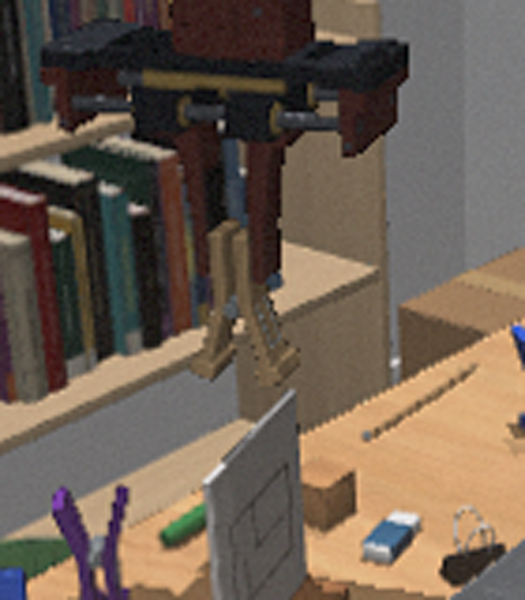

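```bash
python3 - <<'E'
from h import *
from station import viewer
P=viewer.camera_params('wrist');S=viewer.camera_params('scene');T=np.load('pics/w5.npy')
Tt=T@np.linalg.inv(P['tool_from_camera'])
W=lambda u,v:(220+u/2.5,100+v/2.5); C=lambda u,v:(170+u/3.75,120+v/3.75)
# tool points -> scene pixels of zoom
for z in (92,95,98,101):
    pts=np.array([[14,0,z],[13,-11,z-42],[13,11,z-42],[15,-28,z+40],[15,28,z+40]])
    X=pts@Tt[:3,:3].T+Tt[:3,3]
    w=(proj(P,X,T)-[220,100])*2.5; s=(proj(S,X,S['pose'])-[170,120])*3.75
    print(z,'W',w.round(0).tolist(),'S',s.round(0).tolist())
bt=np.array([[0,0,174.9],[60,0,174.9],[-60,0,174.9]])@Tt[:3,:3].T+Tt[:3,3]
print(bt.round(),((proj(S,bt,S['pose'])-[170,120])*3.75).round(), ((proj(P,bt,T)-[220,100])*2.5).round())
tip=np.array([[10,0,80]])@Tt[:3,:3].T+Tt[:3,3];print(((proj(S,tip,S['pose'])-[170,120])*3.75).round())
E
```

```text
92 W [[252.0, 387.0], [175.0, 478.0], [329.0, 478.0], [127.0, 332.0], [378.0, 332.0]] S [[229.0, 304.0], [244.0, 230.0], [205.0, 226.0], [281.0, 380.0], [185.0, 368.0]]
95 W [[252.0, 383.0], [177.0, 470.0], [327.0, 470.0], [128.0, 329.0], [376.0, 329.0]] S [[229.0, 309.0], [244.0, 236.0], [205.0, 232.0], [282.0, 385.0], [186.0, 373.0]]
98 W [[252.0, 378.0], [178.0, 463.0], [326.0, 463.0], [130.0, 326.0], [374.0, 326.0]] S [[229.0, 315.0], [244.0, 241.0], [205.0, 237.0], [282.0, 390.0], [186.0, 378.0]]
101 W [[252.0, 374.0], [179.0, 455.0], [324.0, 456.0], [132.0, 323.0], [373.0, 323.0]] S [[230.0, 320.0], [245.0, 247.0], [206.0, 243.0], [282.0, 395.0], [186.0, 383.0]]
[[554. 191. 150.]
 [533. 247. 150.]
 [575. 135. 150.]] [[249. 433.]
 [204. 482.]
 [290. 389.]] [[252. 349.]
 [252. 121.]
 [252. 554.]]
[[230. 280.]]
```

```bash
python3 - <<'E'
from h import *
from station import viewer,env,set_gripper
r=env.move_l([553.8,191.7,267.5],q(.357),rate=40,f_stop=5); env.hold(0.3); s=snap('w6');print(r,s['time_s'],s['width'],s['force'],s['wrist_torque'],s['tool_pos'])
sc=viewer.camera('scene')
a=cv2.imread('pics/w6.png'); cv2.imwrite('pics/w6z.png',cv2.resize(cv2.convertScaleAbs(a[100:340,220:420],alpha=1.4,beta=10),None,fx=2.5,fy=2.5,interpolation=cv2.INTER_CUBIC))
cv2.imwrite('pics/s6.png',cv2.resize(sc[170:290,190:290],None,fx=5,fy=5,interpolation=cv2.INTER_CUBIC))
cv2.imwrite('pics/t6.png',viewer.camera('top'))
E
```

```text
False 11.925 21.760417746340117 [-0.12756342  0.2097211  -1.30078026] [-0.06037156 -0.09935717  0.02363179] [553.8375136  191.69661066 267.61575317]
```

View pics/w6z.png

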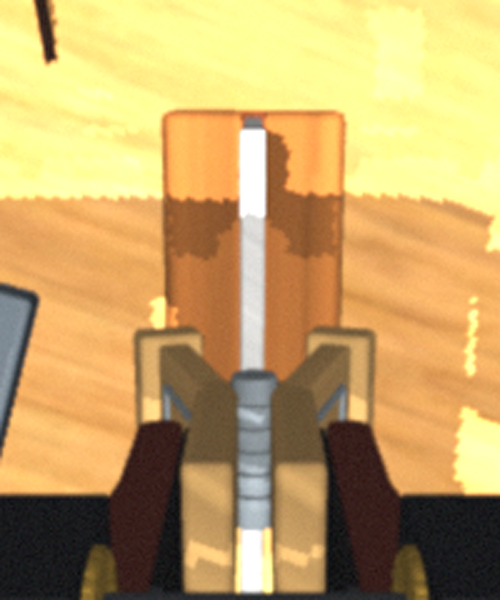

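View pics/s6.png

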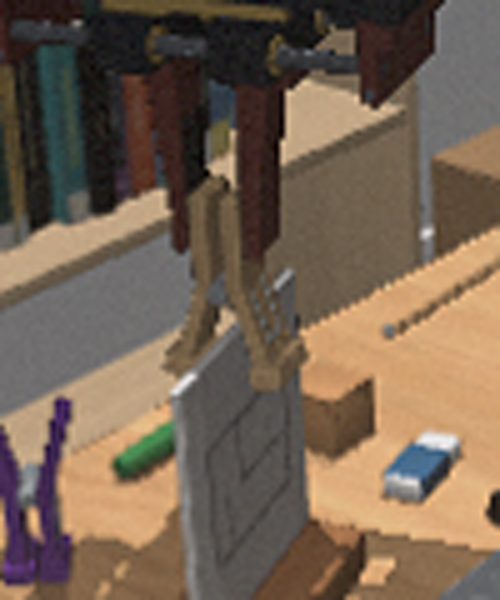

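```bash
python3 - <<'E'
from h import *
from station import viewer
P=viewer.camera_params('wrist');S=viewer.camera_params('scene');T=np.load('pics/w6.npy')
Tt=T@np.linalg.inv(P['tool_from_camera'])
Z=lambda X:((proj(S,X,S['pose'])-[190,170])*5).round().tolist()
tw=lambda p:np.array(p)@Tt[:3,:3].T+Tt[:3,3]
b=np.array([553.8,191.7,150]);yv=np.array([-np.sin(.357),np.cos(.357),0])
print('edge ends/mid',Z([b+60*yv,b-60*yv,b,b+15*yv]))
for z in (93,96,99): print(z,'spring,tops,jawtip front/back',Z(tw([[15,0,z],[13,-11,z-42],[13,11,z-42],[15,-13.5,z+43],[-15,-28,z+43],[15,28,z+43],[15,-28,z+43]])))
E
python3 - <<'E'
import cv2
a=cv2.imread('pics/s6.png')[150:420,140:340]
cv2.imwrite('pics/s6z.png',cv2.resize(a,None,fx=2.2,fy=2.2,interpolation=cv2.INTER_CUBIC))
E
```

```text
edge ends/mid [[171.0, 394.0], [286.0, 270.0], [231.0, 328.0], [217.0, 344.0]]
93 spring,tops,jawtip front/back [[212.0, 290.0], [233.0, 196.0], [182.0, 190.0], [250.0, 388.0], [309.0, 360.0], [157.0, 375.0], [282.0, 392.0]]
96 spring,tops,jawtip front/back [[213.0, 297.0], [234.0, 203.0], [183.0, 197.0], [250.0, 394.0], [310.0, 366.0], [158.0, 381.0], [283.0, 399.0]]
99 spring,tops,jawtip front/back [[213.0, 303.0], [234.0, 210.0], [183.0, 204.0], [251.0, 400.0], [310.0, 373.0], [159.0, 387.0], [283.0, 405.0]]
```

View pics/s6z.png

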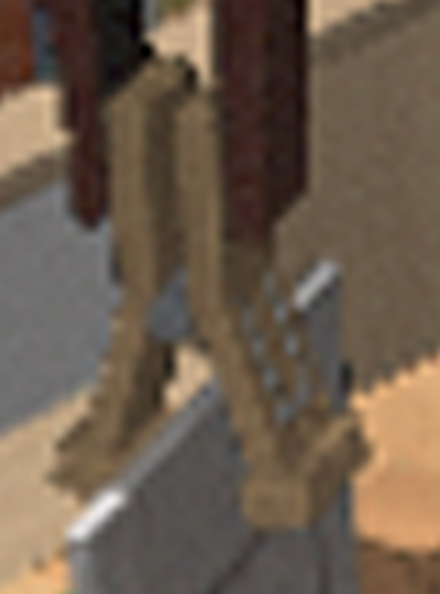

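Scene and wrist views agree: one jaw is in front and one behind. The jaw tips are about 19 mm below the edge and the board sits about 0.6 mm off centre. I'll shift by 0.6 mm and go 4 mm deeper.

```bash
python3 - <<'E'
from h import *
from station import viewer,env,set_gripper
r=env.move_l([553.25,191.5,263.5],q(.357),rate=15,f_stop=5); env.hold(0.5); s=snap('w7');print(r,s['time_s'],s['width'],s['force'],s['wrist_torque'],s['tool_pos'])
sc=viewer.camera('scene')
a=cv2.imread('pics/w7.png'); cv2.imwrite('pics/w7z.png',cv2.resize(cv2.convertScaleAbs(a[100:340,220:420],alpha=1.4,beta=10),None,fx=2.5,fy=2.5,interpolation=cv2.INTER_CUBIC))
cv2.imwrite('pics/s7.png',cv2.resize(sc[170:290,190:290],None,fx=5,fy=5,interpolation=cv2.INTER_CUBIC))
E
```

```text
False 12.9917 21.63953805069649 [ 0.13415825 -0.25471357 -0.65089144] [-0.04340917 -0.1102343   0.00275058] [553.27485074 191.50342869 263.55091916]
```

View pics/w7z.png

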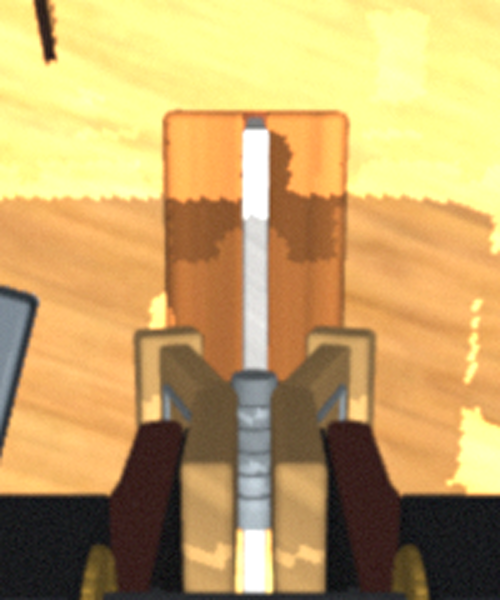

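View pics/s7.png

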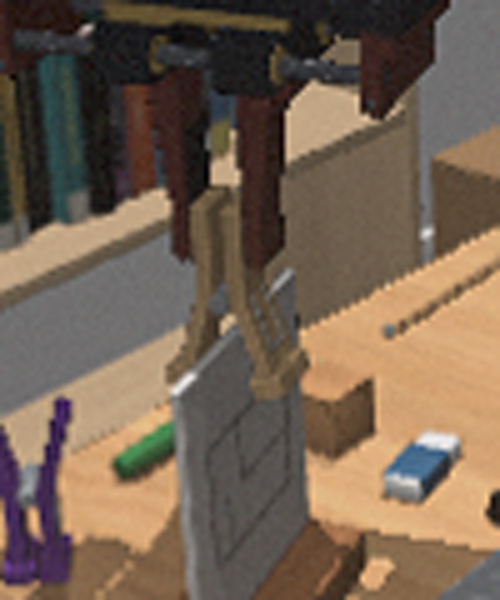

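```bash
python3 - <<'E'
from station import workorder,env
print(workorder.sign_off()); s=env.read_state(); print(s['time_s'],s['width'],s['force'])
E
```

```text
the job is handed in; nothing more can be done
None
the job is handed in; nothing more can be done
```

The wooden clip is held squeezed open over the middle of the board's top edge, with one jaw in front and one behind. I handed the job in at about 13 s, with the gripper still holding it.

**Last checks, just before handing in:**
- **Squeeze:** finger opening was 21.6 mm, against 22 mm over the handles when fully squeezed.
- **Contact:** forces on the tool were under 1 N. The wrist view showed the board centred in the throat to within about 0.5 mm.
- **Depth:** the jaw tips are about 23 mm below the edge.
- **Bystanders:** I sent nothing near the eraser, small clip or timber block. The board's foot showed no shift, apart from the camera's own motion.

**Less certain:**
- **Pivot height:** different measurements put the clip's pivot 93 to 99 mm ahead of the TCP, so the jaw depth is good to a few mm. The straddle holds over that whole range.
- **Pressure while squeezing:** pressing the handles pushed the clip briefly against the desk with about 26 N, and it slid a few mm in the pads. Both were over by the time it was lifted.

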